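Lock off the soup warmer with its curved pin

ROBOT

A 6-joint arm with a two-finger parallel gripper is mounted at the origin on a cart in front of the work surface, level with it; the furniture and walls round the work are solid. World frame = base frame: x ahead of the robot, y to its left, z up, the work surface at z = 0. Lengths are in m, angles in rad, forces in N, time in s.
With the tool pointing down it reaches from about 0.35 to 0.975 m from the base axis. Payload 4.9 kg.
Tool frame: the origin (TCP) lies on the centre line of the jaws, within the pads' length; the fingertips stand 25 mm ahead of it and the grasp point (between the pads) lies 6 mm ahead of it; z points along the fingers, y is the line along which they close (so a half turn about z gives the same grasp; the last joint's range is limited). The gripper opens to 85 mm and grips with 20 to 120 N. Pads are 22 mm wide; open, the fingers measure 114 mm over their backs; the gripper's body (76 mm by 85 mm) begins 54 mm behind the grasp point. The pads swing forward as they close: fully open they stand 13 mm farther back than shut.
Start: joints at [-1.295, 0.053, 1.613, -0, 1.476, -0.119], TCP at [0.24, -0.577, 0.256] pointing down, gripper open.
Joint ranges: [-3.01, 3.01], [-1.01, 2.22], [0.06, 2.58], [-1.02, 4.17], [0.09, 2.62], [-3.14, 3.14]. Speed limits (rad/s): [2.57, 2.57, 3.14, 3.14, 3.14, 3.14].

INTERFACE

Orientations are given as a unit quaternion [w, x, y, z].
In Python, from plant import state, grab_frame, get_calibration, job gives the robot as it stands. The module is installed in compiled form; this text tells all that it offers.
- The arm moves only by the tool move_arm, never from a script. Its argument "targets" is a list that holds one entry, the list of rows, each a list of 5 numbers: the opening in per cent of the stroke, from 0 (shut) to 100 (fully open), then the shift along the tool's x, y, z as a fraction of full scale, then the turn about the tool's z as a fraction of full scale. A call has 1 to 5 rows; each row shifts and turns the commanded pose from where the row before left it, along the tool's axes as they then stand; what a row does not reach is not made up. Full scale, the value 1, is 0.6 m for a shift and 6 degrees for a turn. A row lasts 1/12 s, in which the tool goes at most 41.7 mm and 7.16 degrees, less where a joint would pass 70% of its speed; a pose out of reach is approached as far as the arm can. A call with a number of a shift or a turn outside -1 to 1 is refused whole. A call with a gripper value outside its range is refused whole. The fingers move at their own pace and stop on an object; the grip force is fixed at half the most. Time passes only in rows, so rows that do not move let the fingers close. It gives the time, the measured TCP pose, the force, the opening and the grip force at its end, in the units of the state.
- state(): the state, without advancing time (a new reading comes with each control period).
- grab_frame(name): name is "scene" or "top" or "wrist"; returns the picture (384x512x3 uint8, red, green, blue); there is no depth.
- get_calibration(name): a dict with "vertical_fov" (degrees; the focal length in pixels is half the picture's height over the tangent of half this angle, whatever the lens; pixels are square), "cx", "cy" (the principal point, pixels), "R" (3x3) and "t" (3): a world point X has camera coordinates R X + t. Camera axes: x right, y down, z forward; pixel columns grow to the right and rows downward; lengths in m; the calibration is good to about 2 mm. A picture is of the moment at which its call begins: read the wrist's pose just before it. get_calibration takes no time and is no camera call; for the wrist camera it gives the pose at the moment of the call.
- job.job_done(): hands the job in; it is judged then, once.
The state is a dict: "time": time; "joint_pos": joint angles; "joint_vel": joint speeds; "joint_efforts": joint torques, N m; "tool_pos": TCP position; "tool_rot": TCP orientation; "contact_force": force on the tool from outside, world axes, zero at the start; "ft_torque": the same for the moment, N m; "gripper_width": opening from 0.0 (shut) to 1.0 (fully open); "grasp_force": force on a finger pad.
Only numpy, scipy, OpenCV 4.12 (cv2) and the standard library are available. Lean on these libraries where they do the work, as an engineer would, in place of code of your own. Each camera call takes 0.05 s, during which the arm holds its last target. There are 200 camera calls.

TASK

Lock off the soup warmer for cleaning: take the curved pin by its red handle, swing its hook round through the brass eye on the lock-off plate, and push it on until its foot has pressed the switch plunger fully home, setting it there for half a second with a firm push of about 12 N. Feel for the stop and never press on the eye or the switch with more than 25 N; then let go, leaving the pin lying flat on the plate and the cup, timer and tape roll where they stood.

Things in the scene. Friction and masses are not known exactly. Their poses are not given: they have to be found in the camera images.
- pin_grip (a point): Centre of the loose pin's red handle, an upright rounded block 16 mm (x) by 24 mm (y) by 44 mm tall, from 30 to 74 mm above the pin's underside; this point is 52 mm above it. Axes: x level, from the hook's arc centre out to the handle; y the way the handle travels as the hook goes in; z up. It starts lying flat on the worktop, handle up.
- pin_arc (a point): Centre of the hook's arc, an empty point 64 mm along -x from the handle's axis, 5 mm above the underside. The hook is a 10 mm round steel rod, level, its axis bent to a 50 mm radius about this point; from above it runs anticlockwise through 100 degrees from the foot below the handle to its tip. Axes as pin_grip.
- pin_tip (a point): Tip of the hook, on the rod's axis 5 mm above the underside, 100 degrees anticlockwise from the handle about pin_arc; the round end reaches 5 mm further.
- pin_foot (a point): Middle of the foot's +y face, the face that presses the plunger; 62 mm along x from pin_arc, 7 mm along y, 8 mm above the underside. The foot is a dark block under the handle, 48 mm (x) by 14 mm (y) by 16 mm high, its ends 38 and 86 mm from the arc's centre.
- lock_pin: The whole loose curved pin, 0.1 to 0.2 kg; origin at the arc's centre at the level of its underside, axes as pin_grip.
- lock_plate: Blue metal lock-off plate fixed to the worktop, 164 x 146 mm, 12 mm thick. Origin on the worktop, under the small brass dot. The hook threads the eye by turning anticlockwise from above about the upright line through this dot, pin_arc over the dot, the pin's underside 0 to 6 mm (best 3) above the plate's top. Home, the pin's axes are about parallel to the plate's (up to 8 degrees either way).
- eye: Centre of the fixed brass eye, an upright oval ring of 7 mm round bar, clear opening 14 mm wide and 16 mm high, lower end sunk in the plate, top 35 mm above the worktop. This point is 20 mm above the worktop, 50 mm from the dot, 40 degrees from plate x towards plate y; the opening looks along the tangent of the circle about the dot. Axes as the plate's.
- switch_mid (a point): Point fixed on the plate at its top face: where the foot's face (that meets the plunger) stands at home if the yellow switch block (34 x 30 x 22 mm) is clamped mid-way in its slots. It may stand up to 8 mm either way along plate y, which is not reported: its end stop must be felt. Axes as the plate's.
- plunger (a joint): How far the red plunger (14 mm black rubber cap, axis 78 mm from the dot along plate x, 9 mm above the plate, looking to plate -y) is pushed in, m: 0 out, 0.020 fully in, a firm stop; the cap gives 1 mm per 10 N. About 5 N of friction, no return spring: it stays where it is left. Starts 0 to 2 mm in.
- steel_cup: Small steel sauce cup, 72 mm across, 63 mm high, bystander; origin at the centre of its underside.
- timer: White kitchen timer lying flat, 62 x 62 x 20 mm, bystander; origin at the centre of its underside.
- tape: Roll of clear tape lying flat, 92 mm across, 48 mm high, bystander; origin at the centre of its underside.

How it is judged:
On the way, in this order (a step that is already met when the one before it is completed fails the run):
1. the pin is lifted clear of the worktop (height (world z) of pin_tip above 0.03 m), for 0.1 s.
2. the hook has gone through the eye part of the way: tip 12 to 45 mm past the eye, the rod in the opening, the plunger not yet pressed (horizontal distance between pin_tip and eye between 0.012 and 0.045 m and horizontal distance between pin_arc and eye between 0.045 and 0.055 m and horizontal distance between pin_arc and lock_plate below 0.015 m and z of pin_tip in the frame of lock_plate below 0.026 m and horizontal distance between pin_grip and eye below 0.085 m and value of joint plunger below 0.006 m), for 0.1 s.
3. the pin is held with more than 8 N against the plunger at the end of its travel (value of joint plunger above 0.0185 m and contact force between lock_pin and eye above 8 N), for 0.2 s.
At the end, for the whole second after the job is handed in: The plunger is in by more than 18.5 of its 20 mm; the hook is through the eye (arc radius at the eye within 5 mm, tip more than 40 mm beyond it, arc centre within 15 mm of the brass dot); the pin lies on the plate, at rest, tilted less than 0.1 rad, its rod axis 14 to 21 mm above the worktop (value of joint plunger above 0.0185 m and horizontal distance between pin_arc and eye between 0.045 and 0.055 m and horizontal distance between pin_tip and eye above 0.04 m and horizontal distance between pin_arc and lock_plate below 0.015 m and z of pin_arc in the frame of lock_plate between 0.014 and 0.021 m and angle between lock_pin's own z axis and vertical below 0.1 rad and linear speed of lock_pin below 0.01 m/s); the robot touches nothing.
It fails at once if the pin presses on the eye or the switch with more than 25 N (contact force between lock_pin and eye above 25 N).
It fails at once if the robot touches the eye or the switch with more than 25 N (contact force between any of the fingers, the arm and eye above 25 N).
It fails at once if a bystander is moved by more than 15 mm (distance of any of steel_cup, timer, tape from where it was at the start of the episode above 0.015 m).
It also fails if it takes over 72 s, if anything falls off the work surface, if the arm or the gripper's body presses on something with over 40 N, if the wrist force passes 120 N, or if a joint passes its speed limit or range.

## Working session

There is one attempt and no reset: what is moved stays moved. The work goes in short steps, Python scripts to look and compute and a tool call to move; the robot and the scene stay as the last step left them, time stands still between calls to the robot, and variables do not carry over. Pictures are saved under pics/ and viewed, at most 13 in all, crops included, and the job is handed in when it is done.

Besides the shell and the picture viewer there is one more tool, called after "Request:" as a command line: name --argument value ..., lists and objects as JSON in quotes. move_arm: Moves the arm, as the interface text tells. Shift numbers are shares of 0.6 m and turn numbers shares of 6 degrees, none past 1 either way. Its arguments: {"type":"object","properties":{"targets":{"type":"array"}},"required":["targets"]}

```bash
mkdir -p pics
python3 - <<'E'
from plant import state, grab_frame, get_calibration
import cv2
for n in ("top","scene"):
    f=grab_frame(n); cv2.imwrite(f"pics/{n}0.png",cv2.resize(f[:,:,::-1],(800,600),interpolation=cv2.INTER_CUBIC))
    c=get_calibration(n); print(n,c)
s=state(); print(s)
E
```

```text
top {'vertical_fov': 49.83158479205195, 'cx': 255.1872559474976, 'cy': 194.32337267341987, 'R': array([[-0.01252452, -0.99990962,  0.00488718],
       [-0.99141163,  0.01178148, -0.13024657],
       [ 0.13017722, -0.00647648, -0.99146959]]), 't': array([-0.18866347,  0.60631142,  0.95395387])}
scene {'vertical_fov': 46.79626980829909, 'cx': 261.0760545702315, 'cy': 180.78280965764927, 'R': array([[-0.80977967, -0.58671356,  0.0049079 ],
       [-0.36628247,  0.49897159, -0.78540722],
       [ 0.45836017, -0.63780447, -0.61895994]]), 't': array([0.38024313, 0.35143563, 0.66682136])}
{'time': 0.1, 'joint_pos': array([-1.29499501e+00,  5.33140227e-02,  1.61415518e+00,  1.75567375e-06,
        1.47602366e+00, -1.18986100e-01]), 'joint_vel': array([-3.11815717e-03,  1.69816281e-06, -2.44240683e-03,  2.05975236e-03,
       -6.17894667e-04,  1.12659899e-03]), 'joint_efforts': array([ 1.34126549e-04, -3.94899309e+01, -3.71365893e+01, -1.56856213e-04,
        3.84632091e-03,  7.36400295e-06]), 'tool_pos': array([ 0.24024806, -0.57641417,  0.25517246]), 'tool_rot': array([-9.47251962e-04,  9.80580612e-01,  1.96114151e-01, -7.35478287e-05]), 'contact_force': array([ 0.17416908, -0.86781106, -0.930265  ]), 'ft_torque': array([-0.0459952 , -0.0002944 ,  0.00798956]), 'grasp_force': 0.0, 'gripper_width': 0.9994654103082498}
```

View pics/top0.png

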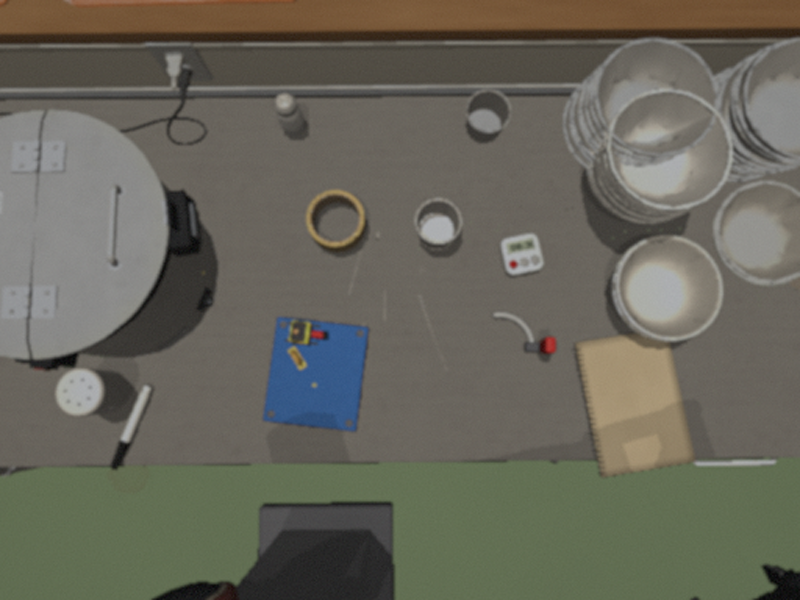

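View pics/scene0.png

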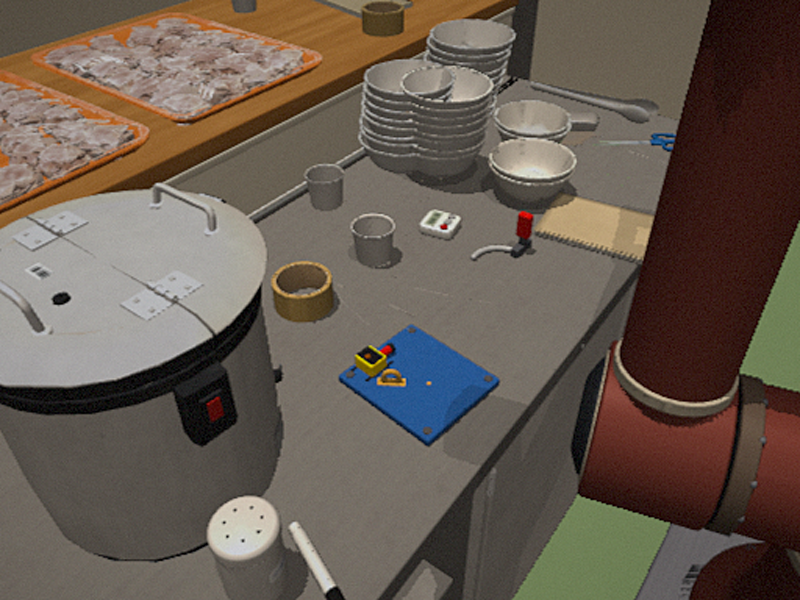

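The top view (800x600) shows the plate at (278,318)-(356,430), with the dot at (314,385), the eye at (297,358) and the plunger facing right. The pin's foot is at (530,348), its red handle top at (549,345) and its tip at (497,315). The scene view agrees with this layout.

```bash
cat > h.py <<'E'
import numpy as np, cv2
from plant import state, grab_frame, get_calibration
def ray(c,u,v,z):
    f=192/np.tan(np.radians(c['vertical_fov']/2))
    d=c['R'].T@np.array([(u-c['cx'])/f,(v-c['cy'])/f,1]); o=-c['R'].T@c['t']
    return o+d*(z-o[2])/d[2]
def pix(c,X):
    f=192/np.tan(np.radians(c['vertical_fov']/2)); p=c['R']@np.array(X)+c['t']
    return p[:2]/p[2]*f+[c['cx'],c['cy']]
def yaw(s):
    w,x,y,z=s['tool_rot']; return np.degrees(np.arctan2(2*(x*y+w*z),1-2*(y*y+z*z)))
def shift(s,target,yw=None):
    "move rows sum in tool axes (m) to a world point, tool down"
    w,x,y,z=s['tool_rot']
    from scipy.spatial.transform import Rotation as R
    return R.from_quat([x,y,z,w]).as_matrix().T@(np.array(target)-s['tool_pos'])
E
python3 - <<'E'
from h import *
np.set_printoptions(precision=4,suppress=True)
c=get_calibration('top'); k=.64
for n,u,v,z in [('c1',278,318,.012),('c2',368,326,.012),('c3',356,430,.012),('c4',265,420,.012),('dot',314,385,.012),('eye',297,358,.03),('handle',549,345,.074),('tip',497,315,.005),('foot',530,348,.016),('cup',440,210,.063),('timer',522,254,.02)]:
    print(n,ray(c,u*k-.2,v*k-.2,z))
s=state(); print(yaw(s)); cw=get_calibration('wrist'); print(cw, -cw['R'].T@cw['t'])
E
```

```text
c1 [ 0.5876 -0.0051  0.012 ]
c2 [ 0.5732 -0.1469  0.012 ]
c3 [ 0.4123 -0.1274  0.012 ]
c4 [0.4293 0.0131 0.012 ]
dot [ 0.482  -0.0623  0.012 ]
eye [ 0.5234 -0.0382  0.03  ]
handle [ 0.5358 -0.4163  0.074 ]
tip [ 0.589 -0.352  0.005]
foot [ 0.5352 -0.4002  0.016 ]
cup [ 0.7455 -0.2605  0.063 ]
timer [ 0.6843 -0.3925  0.02  ]
22.61963112329599
{'vertical_fov': 64.11369944405641, 'cx': 252.14038802689882, 'cy': 189.88480122128647, 'R': array([[ 0.3847, -0.923 , -0.0021],
       [-0.8781, -0.3667,  0.3072],
       [-0.2843, -0.1163, -0.9516]]), 't': array([-0.6236, -0.0401,  0.3811])} [ 0.3131 -0.546   0.3737]
```

Request:
move_arm --targets '[[[100, 0.062, -0.0096, 0, 0], [100, 0.062, -0.0096, 0, 0], [100, 0.062, -0.0096, 0, 0], [100, 0.062, -0.0096, 0, 0], [100, 0.062, -0.0096, 0, 0]]]'

```text
time: 0.52
tool_pos: [0.4021, -0.4775, 0.2557]
tool_rot: [-0.0, 0.981, 0.196, -0.0]
contact_force: [0.4, -1.2, 0.2]
gripper_width: 0.998
grasp_force: 0.0
```

Request:
move_arm --targets '[[[100, 0.062, -0.0096, 0, 0], [100, 0.062, -0.0096, 0, 0], [100, 0.062, -0.0096, 0, 0], [100, 0.062, -0.0096, 0, 0], [100, 0, 0, 0, -1]]]'

```text
time: 0.93
tool_pos: [0.5339, -0.396, 0.2554]
tool_rot: [-0.001, 0.968, 0.251, 0.001]
contact_force: [-0.1, -0.4, 0.3]
gripper_width: 1.005
grasp_force: 0.0
```

Request:
move_arm --targets '[[[100, 0, 0, 0, -1], [100, 0, 0, 0, -1], [100, 0, 0, 0, -1], [100, 0, 0, 0, -1], [100, 0, 0, 0, -1]]]'

```text
time: 1.35
tool_pos: [0.5293, -0.4, 0.2555]
tool_rot: [-0.001, 0.871, 0.492, -0.0]
contact_force: [-0.8, 1.3, 0.6]
gripper_width: 1.001
grasp_force: 0.0
```

Request:
move_arm --targets '[[[100, 0, 0, 0, -1], [100, 0, 0, 0, -1], [100, 0, 0, 0, -1], [100, 0, 0, 0, -1], [100, 0, 0, 0, -1]]]'

```text
time: 1.77
tool_pos: [0.5292, -0.4, 0.2555]
tool_rot: [-0.001, 0.714, 0.7, -0.0]
contact_force: [-0.7, -0.7, -0.1]
gripper_width: 1.0
grasp_force: 0.0
```

Request:
move_arm --targets '[[[100, 0, 0, 0, -0.25], [100, 0, 0, 0, 0]]]'

```text
time: 1.93
tool_pos: [0.5292, -0.4001, 0.2556]
tool_rot: [-0.001, 0.706, 0.708, -0.0]
contact_force: [-0.2, 0.5, -0.0]
gripper_width: 1.0
grasp_force: 0.0
```

Run:
```python
from h import *
s=state();print(s['tool_pos'],yaw(s),s['time'],s['contact_force'])
f=grab_frame('wrist'); cv2.imwrite("pics/w1.png",cv2.resize(f[:,:,::-1],(800,600),interpolation=cv2.INTER_CUBIC))
c=get_calibration('wrist')
for X in [(.536,-.416,.074),(.589,-.352,.005)]: print(pix(c,X)*1.5625)
import pickle; pickle.dump(c,open('c1.pkl','wb'))
```

```text
[ 0.52923055 -0.40006774  0.25555175] 90.13836655243297 1.9333 [-0.19549701  0.54229738 -0.00718203]
[404.41100554 294.33252421]
[473.7484742  185.84960135]
```

View pics/w1.png

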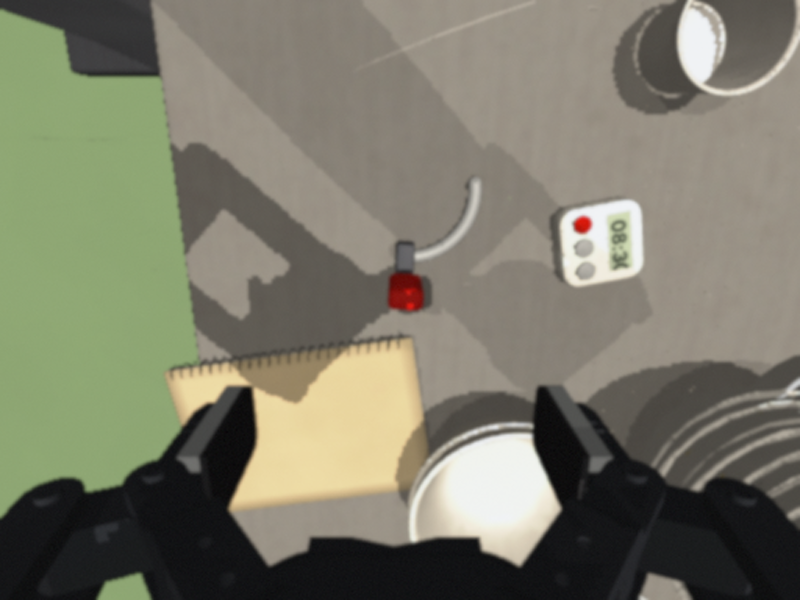

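The wrist view (800x600) shows the foot's inner end at (405,242), the handle top centred near (406,293) and the tip's end at (475,179). The nearby bowl is clear of the fingers.

```bash
cat >> h.py <<'E'
from scipy.optimize import least_squares
def pinpts(p,zo=0):
    x,y,a=p; R=np.array([[np.cos(a),-np.sin(a)],[np.sin(a),np.cos(a)]])
    def T(q): q=np.array(q,float); return np.r_[R@q[:2]+[x,y],q[2]+zo]
    return T
def draw(img,c,T,S,off):
    P=lambda q:tuple(int(round(t)) for t in ((pix(c,T(q))+.5-off)*S))
    for r in (45,55):
        for a in range(0,100,4):
            A,B=np.radians([a,a+4]); cv2.line(img,P((r*np.cos(A)/1e3,r*np.sin(A)/1e3,.005)),P((r*np.cos(B)/1e3,r*np.sin(B)/1e3,.005)),(0,255,0),1)
    def poly(q,col): cv2.polylines(img,[np.array([P(t) for t in q])],True,col,1)
    poly([(.038,-.007,.016),(.086,-.007,.016),(.086,.007,.016),(.038,.007,.016)],(255,255,0))
    poly([(.056,-.012,.074),(.072,-.012,.074),(.072,.012,.074),(.056,.012,.074)],(255,0,255))
    poly([(.056,-.012,.03),(.072,-.012,.03),(.072,.012,.03),(.056,.012,.03)],(255,0,255))
E
python3 - <<'E'
from h import *
import pickle
c=pickle.load(open('c1.pkl','rb'))
A=np.radians(105.7)
obs=[((.038,0,.016),(405,242)),((.05*np.cos(A),.05*np.sin(A),.005),(475,179)),((.064,0,.074),(406,296)),((.0383,.0321,.005),(453,243))]
r=least_squares(lambda p:np.concatenate([pix(c,pinpts(p)(q))-np.array(o)/1.5625 for q,o in obs]),[.536,-.352,-1.57])
p=r.x; print(p,np.degrees(p[2]),r.fun.round(2)); T=pinpts(p); print('grip',T((.064,0,.052)))
f=cv2.imread('pics/w1.png'); f=cv2.resize(f,(512,384),interpolation=cv2.INTER_AREA)
x0,y0=235,95; S=7; im=cv2.resize(f[y0:y0+110,x0-5:x0+85],None,fx=S,fy=S,interpolation=cv2.INTER_CUBIC)[:600]
draw(im,c,T,S,np.array([x0-5,y0])); cv2.imwrite('pics/w1c.png',im[:600,:800])
E
```

```text
[ 0.54231112 -0.35485847 -1.65289096] -94.70367590697822 [ 1.56 -0.01  1.54 -1.45 -0.    1.38 -3.21 -0.01]
grip [ 0.53706296 -0.41864293  0.052     ]
```

View pics/w1c.png

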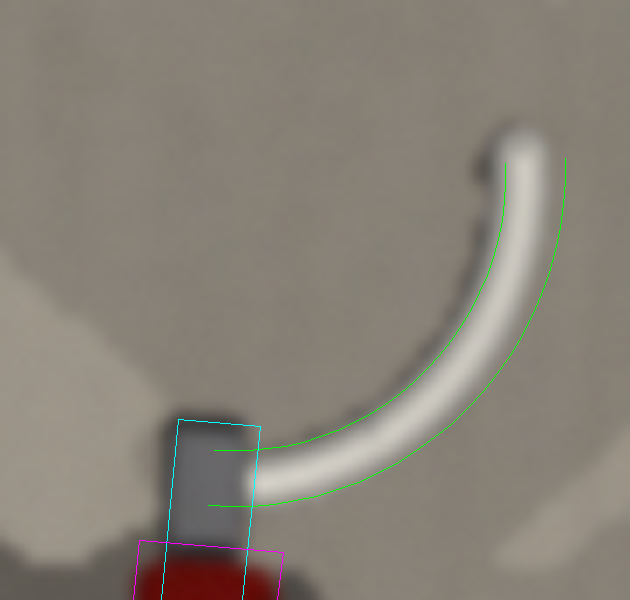

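Run:
```python
from h import *
import pickle
c=pickle.load(open('c1.pkl','rb'))
n=lambda q:(q[0]/7+230-.5,q[1]/7+95-.5)
rod=[ray(c,*n(q),.006)[:2] for q in [(522,165),(515,250),(483,330),(432,397),(360,447),(280,477)]]
te=ray(c,*n((521,129)),.005)[:2]; fe=ray(c,*n((207,424)),.016)[:2]; f2=ray(c,*n((203,535)),.016)[:2]
ht=None
def res(p):
    R=np.array([[np.cos(p[2]),np.sin(p[2])],[-np.sin(p[2]),np.cos(p[2])]]); L=lambda q:R@(q-p[:2])
    A=np.radians(100); t=np.array([.05*np.cos(A)-.005*np.sin(A),.05*np.sin(A)+.005*np.cos(A)])
    return 1e3*np.r_[[np.hypot(*L(q))-.05 for q in rod],L(te)-t,L(fe)-[.038,0],L(f2)[1]]
r=least_squares(res,[.542,-.355,-1.6]);p=r.x
print(p,np.degrees(p[2]),r.fun.round(1)); T=pinpts(p); g=T((.064,0,.052)); print('grip',g)
img=cv2.imread('pics/w1.png'); f=cv2.resize(img,(512,384),interpolation=cv2.INTER_AREA).astype(int)
m=((f[...,2]>90)&(f[...,1]<50)).astype(np.uint8); m[:, :235]=0; m[:,285:]=0; m[:160]=0; m[205:]=0
ys,xs=np.nonzero(m); print(xs.min(),xs.max(),ys.min(),ys.max(), [pix(c,T((a,b,z))).round(1) for a in(.056,.072) for b in (-.012,.012) for z in (.03,.074)])
s=state(); print(shift(s,[g[0],g[1],.058]), yaw(s))
```

```text
[ 0.54023544 -0.35528955 -1.63964361] -93.94465894125476 [-0.2  0.1  0.1  0.2 -0.2  0.1  0.1  0.1 -0.2 -0.4  0.4]
grip [ 0.53583269 -0.41913794  0.052     ]
249 270 176 197 [array([248.1, 172.2]), array([247.5, 183.1]), array([268.8, 173.7]), array([270.9, 184.6]), array([247.2, 185.4]), array([246.5, 197.8]), array([267.6, 186.8]), array([269.6, 199.4])]
[-0.01920326  0.00668668  0.19758964] 90.07367037682084
```

Request:
move_arm --targets '[[[70, -0.032, 0.0111, 0, 0], [70, 0, 0, 0, 0.67], [70, 0, 0, 0.06, 0], [70, 0, 0, 0.06, 0], [70, 0, 0, 0.06, 0]]]'

```text
time: 2.4
tool_pos: [0.5365, -0.4199, 0.1479]
tool_rot: [0.001, 0.731, 0.682, 0.0]
contact_force: [0.5, 0.1, 0.0]
gripper_width: 0.701
grasp_force: 0.0
```

Request:
move_arm --targets '[[[70, 0, 0, 0.06, 0], [60, 0, 0, 0.05, 0], [60, 0, 0, 0.036, 0], [60, 0, 0, 0, 0], [60, 0, 0, 0, 0]]]'

```text
time: 2.82
tool_pos: [0.5353, -0.4186, 0.059]
tool_rot: [-0.002, 0.731, 0.682, -0.0]
contact_force: [-0.2, -0.3, 0.9]
gripper_width: 0.6
grasp_force: 0.0
```

Run:
```python
from h import *
s=state(); print(s['tool_pos'],yaw(s),s['gripper_width'],shift(s,[.5358,-.4191,.059]))
```

```text
[ 0.53529131 -0.41857725  0.05896237] 86.06811465320189 0.6004753604202842 [-4.86542693e-04  5.43224578e-04 -4.03630273e-05]
```

Close and lift 0.1 m.

Request:
move_arm --targets '[[[20, 0, 0, 0, 0], [20, 0, 0, 0, 0], [0, 0, 0, 0, 0], [0, 0, 0, 0, 0], [0, 0, 0, 0, 0]]]'

```text
time: 3.23
tool_pos: [0.5374, -0.4207, 0.0639]
tool_rot: [0.002, 0.731, 0.683, -0.0]
contact_force: [-1.4, 1.0, 5.6]
gripper_width: 0.275
grasp_force: 59.1
```

Request:
move_arm --targets '[[[0, 0, 0, 0, 0], [0, 0, 0, 0, 0], [0, 0, 0, -0.03, 0], [0, 0, 0, -0.05, 0], [0, 0, 0, -0.05, 0]]]'

```text
time: 3.65
tool_pos: [0.5353, -0.4185, 0.138]
tool_rot: [-0.002, 0.731, 0.683, -0.0]
contact_force: [0.1, -0.7, -1.9]
gripper_width: 0.274
grasp_force: 59.0
```

Request:
move_arm --targets '[[[0, 0, 0, -0.04, 0], [0, 0, 0, 0, 0], [0, 0, 0, 0, 0]]]'

```text
time: 3.9
tool_pos: [0.5371, -0.4203, 0.1653]
tool_rot: [0.002, 0.731, 0.683, 0.0]
contact_force: [-0.1, 0.1, -2.8]
gripper_width: 0.272
grasp_force: 59.2
```

Request:
move_arm --targets '[[[0, 0.04, -0.01, 0, 0], [0, 0.06, -0.016, 0, 0], [0, 0.06, -0.016, 0, 0], [0, 0.06, -0.016, 0, 0], [0, 0.06, -0.016, 0, 0]]]'

```text
time: 4.32
tool_pos: [0.5014, -0.2465, 0.1596]
tool_rot: [-0.002, 0.731, 0.682, -0.0]
contact_force: [0.4, 1.0, -1.0]
gripper_width: 0.271
grasp_force: 59.4
```

Request:
move_arm --targets '[[[0, 0.06, -0.016, 0, 0], [0, 0.06, -0.016, 0, 0], [0, 0.06, -0.016, 0, 0], [0, 0.02, -0.008, 0, 0], [0, 0, 0, 0, 0]]]'

```text
time: 4.73
tool_pos: [0.4758, -0.1237, 0.16]
tool_rot: [-0.002, 0.73, 0.684, -0.001]
contact_force: [0.1, -0.4, -1.7]
gripper_width: 0.274
grasp_force: 59.4
```

Request:
move_arm --targets '[[[0, 0, 0, 0, 0], [0, 0, 0, 0, 0], [0, 0, 0, 0, 0]]]'

```text
time: 4.98
tool_pos: [0.478, -0.128, 0.1623]
tool_rot: [-0.0, 0.731, 0.682, -0.0]
contact_force: [-0.5, 0.6, -2.2]
gripper_width: 0.274
grasp_force: 59.4
```

Run:
```python
from h import *
import pickle
s=state();c=get_calibration('wrist');print(s['tool_pos'],yaw(s),s['time'],s['contact_force'])
f=grab_frame('wrist'); cv2.imwrite("pics/w2.png",cv2.resize(f[:,:,::-1],(800,600),interpolation=cv2.INTER_CUBIC))
pickle.dump((c,s),open('c2.pkl','wb'))
t=grab_frame('top'); cv2.imwrite('pics/t2.png',t[:,:,::-1])
s=state(); print(s['tool_pos'])
```

```text
[ 0.47804809 -0.1279838   0.16231104] 86.01274481758321 4.9833 [-0.47761555  0.61718569 -2.21938805]
[ 0.47814281 -0.12796134  0.16255977]
```

View pics/w2.png

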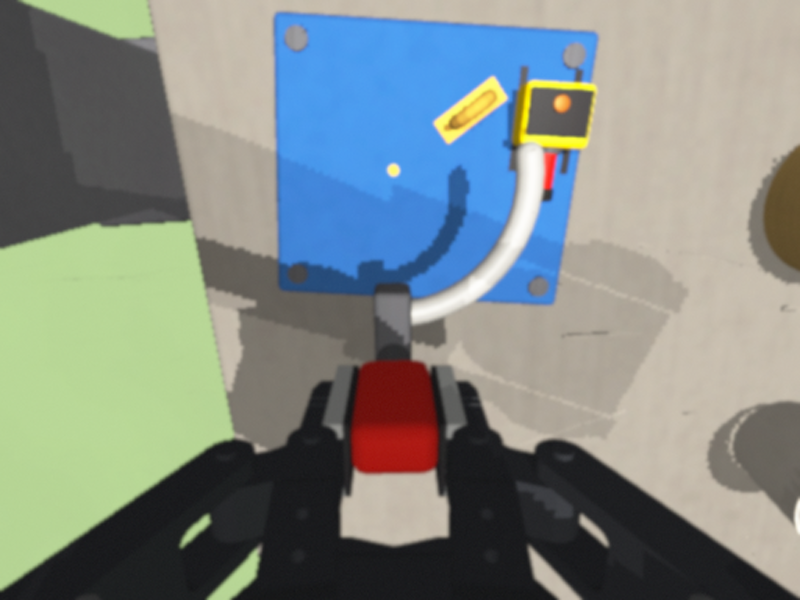

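The wrist view (800x600) shows the dot at (393,170), the plate corners at (276,13), (597,33), (555,304) and (280,290), and the eye around (470,108). The held hook's tip end is at (530,144) and the foot's inner end at (393,292).

Run:
```python
from h import *
import pickle
np.set_printoptions(precision=4,suppress=True)
c,s=pickle.load(open('c2.pkl','rb'))
n=lambda q:((q[0]+.5)/1.5625-.5,(q[1]+.5)/1.5625-.5)
W=lambda q,z:ray(c,*n(q),z)
cs=[W(q,.012) for q in [(276,13),(597,33),(555,304),(280,290)]]
a,b,d,e=cs; print('corners',cs,'sides',[np.linalg.norm(x) for x in(a-b,b-d,d-e,e-a)])
g=lambda v:np.degrees(np.arctan2(v[1],v[0]))
print('plate x yaw',g(b-a),g(d-e),'y yaw-90',g(b-d)-90,g(a-e)-90)
dot=W((393,170),.012); eye=W((470,105),.033); print('dot',dot,'eye top',eye, np.linalg.norm((eye-dot)[:2]), g(eye-dot))
print('patch',W((471,110),.012))
rodpx=[(531,165),(523,205),(500,255),(468,285),(430,310)]
for zo in (.098,.1033,.108):
    rod=[W(q,zo+.005)[:2] for q in rodpx]; te=W((530,143),zo+.005)[:2]; fe=W((393,292),zo+.016)[:2]
    def res(p):
        R=np.array([[np.cos(p[2]),np.sin(p[2])],[-np.sin(p[2]),np.cos(p[2])]]); L=lambda q:R@(q-p[:2])
        A=np.radians(100); t=np.array([.05*np.cos(A)-.005*np.sin(A),.05*np.sin(A)+.005*np.cos(A)])
        return 1e3*np.r_[[np.hypot(*L(q))-.05 for q in rod],L(te)-t,L(fe)-[.038,0]]
    r=least_squares(res,[.482,-.06,-1.63]);p=r.x
    print(zo,p,np.degrees(p[2]),r.fun.round(1),'grip',pinpts(p)((.064,0,.052)))
```

```text
corners [array([0.4293, 0.0158, 0.012 ]), array([ 0.5883, -0.0042,  0.012 ]), array([ 0.5721, -0.1465,  0.012 ]), array([ 0.4108, -0.1267,  0.012 ])] sides [np.float64(0.16023364620824546), np.float64(0.1432676458947065), np.float64(0.16245501565784382), np.float64(0.14368573783937408)]
plate x yaw -7.156505213619934 -7.00597529121773 y yaw-90 -6.487625900638221 -7.375152236675731
dot [ 0.4818 -0.0633  0.012 ] eye top [ 0.521  -0.0345  0.033 ] 0.04864388984198252 36.20488301825702
patch [ 0.5247 -0.0358  0.012 ]
0.098 [ 0.4815 -0.0628 -1.6361] -93.74386133123001 [ 0.5 -0.9 -0.8 -1.2  1.3  0.2  0.8  0.1  0.6] grip [ 0.4773 -0.1267  0.052 ]
0.1033 [ 0.4804 -0.0615 -1.6383] -93.86528939369263 [ 0.1 -1.1 -0.8 -1.4  0.8  1.3  0.5 -0.3  1.8] grip [ 0.4761 -0.1254  0.052 ]
0.108 [ 0.4795 -0.0604 -1.6402] -93.9768736864732 [-0.3 -1.2 -0.9 -1.5  0.4  2.2  0.2 -0.8  2.9] grip [ 0.4751 -0.1243  0.052 ]
```

Request:
move_arm --targets '[[[0, 0, 0, 0.04, 0], [0, 0, 0, 0.05, 0], [0, 0, 0, 0.03, 0], [0, 0, 0, 0, 0], [0, 0, 0, 0, 0]]]'

```text
time: 5.5
tool_pos: [0.4773, -0.1271, 0.0898]
tool_rot: [-0.001, 0.731, 0.682, -0.001]
contact_force: [0.8, -0.4, -0.3]
gripper_width: 0.275
grasp_force: 59.4
```

Request:
move_arm --targets '[[[0, 0, 0, 0, 0], [0, 0, 0, 0, 0], [0, 0, 0, 0, 0]]]'

```text
time: 5.75
tool_pos: [0.4793, -0.1275, 0.0927]
tool_rot: [0.002, 0.731, 0.683, 0.001]
contact_force: [-0.1, 0.9, -1.8]
gripper_width: 0.271
grasp_force: 59.4
```

Run:
```python
from h import *
import pickle
s=state();c=get_calibration('wrist');print(s['tool_pos'],yaw(s),s['time'],s['contact_force'])
f=grab_frame('wrist'); x0,y0=170,40
cv2.imwrite("pics/w3.png",cv2.resize(f[y0:y0+150,x0:x0+200,::-1],None,fx=4,fy=4,interpolation=cv2.INTER_CUBIC))
pickle.dump((c,s,f),open('c3.pkl','wb')); print(pix(c,[.4818,-.0633,.012]))
```

```text
[ 0.47925396 -0.12748816  0.09267768] 86.09076275863865 5.75 [-0.12210243  0.85704853 -1.78835308]
[248.73834479 115.45998812]
```

View pics/w3.png

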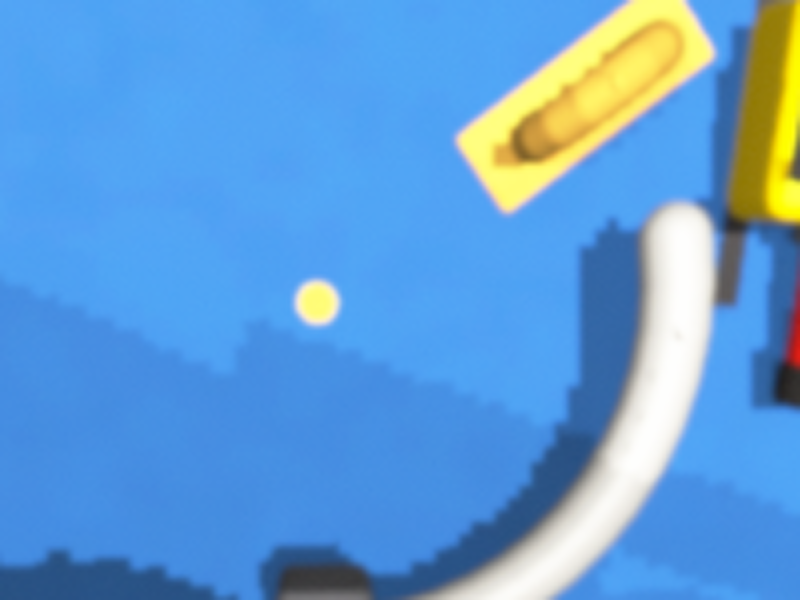

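The crop shows the dot at (317,302), the eye between (510,150) and (680,40), the hook tip's end at (680,200) and the plunger cap at (790,385).

```bash
cat > fit.py <<'E'
from h import *
def fitrod(c,f,zo,box,p0):
    u0,v0,u1,v1=box; g=f.astype(int); hs=cv2.cvtColor(f,cv2.COLOR_RGB2HSV).astype(int)
    m=((hs[...,1]<40)&(hs[...,2]>150)).astype(np.uint8)
    k=np.zeros_like(m); k[v0:v1,u0:u1]=1; m*=k
    n,lab,st,_=cv2.connectedComponentsWithStats(m); i=1+st[1:,4].argmax(); vs,us=np.nonzero(lab==i)
    P=np.array([ray(c,u,v,zo+.005)[:2] for u,v in zip(us,vs)])
    r=least_squares(lambda p:np.hypot(*(P-p).T)-.05,p0[:2],loss='soft_l1',f_scale=.004).x
    d=P-r; a=np.degrees(np.arctan2(d[:,1],d[:,0])); rr=np.hypot(*d.T)
    am=a.max(); return r,am,rr,a,len(us)
E
python3 - <<'E'
from fit import *
import pickle
c,s,f=pickle.load(open('c3.pkl','rb'))
np.set_printoptions(precision=4,suppress=True)
for zo in (.027,.031,.035):
    r,am,rr,a,n=fitrod(c,f,zo,(250,85,360,195),[.482,-.063])
    bins=[(round(np.median(rr[(a>b)&(a<b+10)])*1e3,1),round(np.ptp(rr[(a>b)&(a<b+10)])*1e3,1)) for b in range(-60,10,10)]
    print(zo,r,'tipend',am,'yaw',am-105.7,n,bins)
E
```

```text
0.027 [ 0.4839 -0.0622] tipend 12.058790988608738 yaw -93.64120901139127 1995 [(np.float64(50.7), np.float64(9.6)), (np.float64(50.5), np.float64(9.3)), (np.float64(50.3), np.float64(9.7)), (np.float64(50.0), np.float64(9.6)), (np.float64(49.9), np.float64(9.4)), (np.float64(50.0), np.float64(9.8)), (np.float64(49.9), np.float64(9.6))]
0.031 [ 0.4829 -0.0613] tipend 11.079071660932897 yaw -94.6209283390671 1995 [(np.float64(50.8), np.float64(9.3)), (np.float64(50.5), np.float64(9.1)), (np.float64(50.4), np.float64(9.4)), (np.float64(50.1), np.float64(9.4)), (np.float64(49.9), np.float64(9.2)), (np.float64(49.9), np.float64(9.6)), (np.float64(49.7), np.float64(9.4))]
0.035 [ 0.4818 -0.0604] tipend 10.09858585806365 yaw -95.60141414193635 1995 [(np.float64(50.7), np.float64(9.1)), (np.float64(50.5), np.float64(8.9)), (np.float64(50.5), np.float64(9.2)), (np.float64(50.2), np.float64(9.2)), (np.float64(49.9), np.float64(9.1)), (np.float64(49.9), np.float64(9.4)), (np.float64(49.5), np.float64(9.1))]
```

Request:
move_arm --targets '[[[0, -0.0027, -0.0023, 0.01, 0], [0, 0, 0, 0.008, 0], [0, 0, 0, 0, 0], [0, 0, 0, 0, 0], [0, 0, 0, 0, 0]]]'

```text
time: 6.22
tool_pos: [0.4763, -0.1283, 0.0797]
tool_rot: [-0.0, 0.731, 0.683, -0.0]
contact_force: [-0.4, -0.9, -1.7]
gripper_width: 0.274
grasp_force: 59.5
```

Request:
move_arm --targets '[[[0, 0, 0, 0.004, 0], [0, 0, 0, 0, 0], [0, 0, 0, 0, 0]]]'

```text
time: 6.47
tool_pos: [0.4764, -0.1283, 0.0774]
tool_rot: [-0.0, 0.731, 0.683, -0.0]
contact_force: [-0.5, 0.1, -2.8]
gripper_width: 0.273
grasp_force: 59.5
```

Request:
move_arm --targets '[[[0, 0, 0, 0.003, 0], [0, 0, 0, 0, 0], [0, 0, 0, 0, 0]]]'

```text
time: 6.72
tool_pos: [0.4768, -0.1285, 0.0759]
tool_rot: [0.0, 0.731, 0.683, 0.0]
contact_force: [1.2, -0.6, -0.9]
gripper_width: 0.275
grasp_force: 59.6
```

Request:
move_arm --targets '[[[0, 0, 0, 0.003, 0], [0, 0, 0, 0, 0], [0, 0, 0, 0, 0]]]'

```text
time: 6.97
tool_pos: [0.4769, -0.1286, 0.0758]
tool_rot: [-0.0, 0.731, 0.683, -0.0]
contact_force: [-4.0, 1.4, 9.8]
gripper_width: 0.269
grasp_force: 61.1
```

Request:
move_arm --targets '[[[0, 0, 0, 0.003, 0], [0, 0, 0, 0, 0], [0, 0, 0, 0, 0]]]'

```text
time: 7.22
tool_pos: [0.4771, -0.1287, 0.0757]
tool_rot: [-0.0, 0.731, 0.683, -0.0]
contact_force: [-9.9, 3.6, 20.9]
gripper_width: 0.274
grasp_force: 62.6
```

Request:
move_arm --targets '[[[0, 0, 0, -0.01, 0], [0, 0, 0, 0, 0], [0, 0, 0, 0, 0], [0, 0, 0, 0, 0]]]'

```text
time: 7.55
tool_pos: [0.4761, -0.1282, 0.0774]
tool_rot: [-0.0, 0.731, 0.683, -0.0]
contact_force: [0.3, 0.1, -2.6]
gripper_width: 0.277
grasp_force: 59.5
```

Run:
```python
from fit import *
import pickle
np.set_printoptions(precision=4,suppress=True)
c=get_calibration('wrist');f=grab_frame('wrist')
s=state();print(s['tool_pos'],yaw(s),s['time'],s['contact_force'])
x0,y0=170,40
cv2.imwrite("pics/w4.png",cv2.resize(f[y0:y0+150,x0:x0+200,::-1],None,fx=4,fy=4,interpolation=cv2.INTER_CUBIC))
pickle.dump((c,s,f),open('c4.pkl','wb'))
hs=cv2.cvtColor(f,cv2.COLOR_RGB2HSV).astype(int)
pd=pix(c,[.4818,-.0633,.012]); print('pred dot',pd)
m=((hs[...,0]>20)&(hs[...,0]<40)&(hs[...,1]>80)&(hs[...,2]>150)).astype(np.uint8)
n,l,st,ce=cv2.connectedComponentsWithStats(m)
for i in range(1,n):
    if st[i,4]>15: print(st[i],ce[i],ray(c,*ce[i],.012))
for zo in (.013,.015,.017):
    r,am,rr,a,n=fitrod(c,f,zo,(230,60,360,200),[.482,-.063])
    print(zo,r,'yaw',am-105.7,n,[(round(np.median(rr[(a>b)&(a<b+10)])*1e3,1),round(np.ptp(rr[(a>b)&(a<b+10)])*1e3,1)) for b in range(-70,10,10)])
```

```text
[ 0.4759 -0.1281  0.0773] 86.10122370864573 7.6 [-0.9557  0.5206 -1.8089]
pred dot [254.3707 116.0379]
[ 294   28   69   63 1546] [329.2943  58.1986] [ 0.5252 -0.035   0.012 ]
[ 375   29   83   68 1819] [405.2133  65.7125] [ 0.5674 -0.0417  0.012 ]
[251 112   8   9  60] [254.6  115.75] [ 0.4819 -0.0631  0.012 ]
0.013 [ 0.4799 -0.063 ] yaw -93.44071222139853 2153 [(np.float64(50.5), np.float64(9.4)), (np.float64(50.5), np.float64(9.4)), (np.float64(50.2), np.float64(9.2)), (np.float64(50.2), np.float64(9.5)), (np.float64(50.0), np.float64(9.5)), (np.float64(50.0), np.float64(9.5)), (np.float64(49.9), np.float64(9.4)), (np.float64(49.9), np.float64(9.2))]
0.015 [ 0.4794 -0.0625] yaw -93.96787350363994 2153 [(np.float64(50.5), np.float64(9.2)), (np.float64(50.5), np.float64(9.3)), (np.float64(50.2), np.float64(9.1)), (np.float64(50.3), np.float64(9.4)), (np.float64(50.1), np.float64(9.4)), (np.float64(49.9), np.float64(9.4)), (np.float64(49.9), np.float64(9.3)), (np.float64(49.8), np.float64(9.1))]
0.017 [ 0.4789 -0.062 ] yaw -94.49596636252255 2153 [(np.float64(50.4), np.float64(9.1)), (np.float64(50.4), np.float64(9.2)), (np.float64(50.5), np.float64(8.8)), (np.float64(50.3), np.float64(9.3)), (np.float64(50.1), np.float64(9.3)), (np.float64(50.0), np.float64(9.3)), (np.float64(49.9), np.float64(9.2)), (np.float64(49.6), np.float64(8.9))]
```

View pics/w4.png

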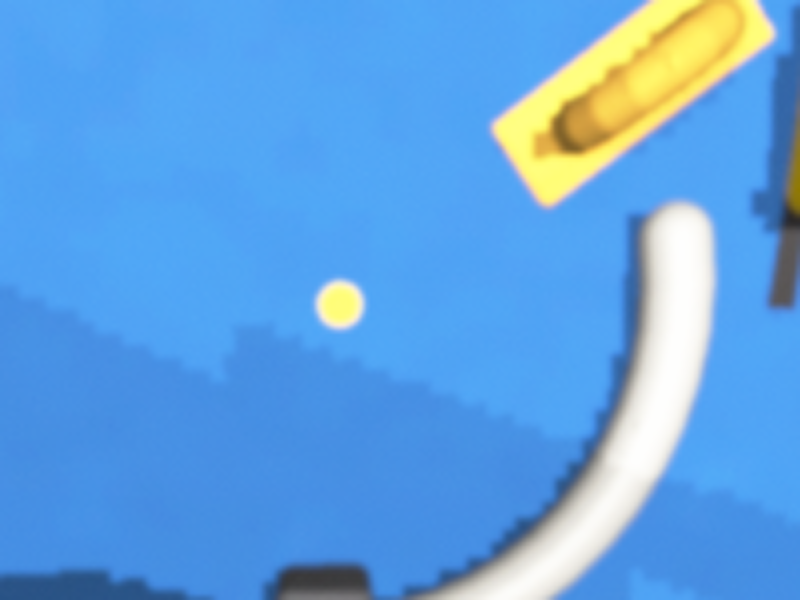

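The crop shows the dot at (340,304), the eye patch from (493,128) to (775,35), and the tip's end at (682,200), short of the eye. I'll centre the pin, raise it 1.2 mm and start the swing.

Request:
move_arm --targets '[[[0, 0, 0.0047, -0.002, 0], [0, 0.0006, 0.0112, 0, -1], [0, 0.0006, 0.0112, 0, -1], [0, 0, 0, 0, 0], [0, 0, 0, 0, 0]]]'

```text
time: 8.02
tool_pos: [0.4927, -0.128, 0.079]
tool_rot: [-0.0, 0.656, 0.755, -0.0]
contact_force: [0.5, -0.0, -2.5]
gripper_width: 0.269
grasp_force: 59.4
```

Request:
move_arm --targets '[[[0, 0, 0, 0, 0], [0, 0, 0, 0, 0]]]'

```text
time: 8.18
tool_pos: [0.4923, -0.1279, 0.079]
tool_rot: [-0.0, 0.656, 0.755, -0.0]
contact_force: [-0.3, -0.3, -1.6]
gripper_width: 0.27
grasp_force: 59.4
```

```bash
cat > look.py <<'E'
from fit import *
import pickle,sys
def look(name,zos=(.014,.016)):
    np.set_printoptions(precision=4,suppress=True)
    c=get_calibration('wrist');f=grab_frame('wrist'); s=state();print(s['tool_pos'],yaw(s),s['time'],s['contact_force'])
    pickle.dump((c,s,f),open(name,'wb'))
    hs=cv2.cvtColor(f,cv2.COLOR_RGB2HSV).astype(int)
    m=((hs[...,0]>20)&(hs[...,0]<40)&(hs[...,1]>80)&(hs[...,2]>150)).astype(np.uint8)
    n,l,st,ce=cv2.connectedComponentsWithStats(m)
    for i in range(1,n):
        if st[i,4]>15: print(st[i],ce[i],ray(c,*ce[i],.012))
    for zo in zos:
        r,am,rr,a,n=fitrod(c,f,zo,(230,30,420,200),[.482,-.063])
        b0=int(am//10*10); print(zo,r,'yaw',am-105.7,n,[(b,round(np.median(rr[(a>b)&(a<b+10)])*1e3,1)) for b in range(b0-80,b0,10)])
E
python3 -c "
from look import look; look('c5.pkl')"
```

```text
[ 0.4924 -0.128   0.0791] 98.03184426898778 8.2333 [-0.3827  0.8458 -1.9577]
[ 296   51   69   51 1469] [332.0994  75.4752] [ 0.5251 -0.035   0.012 ]
[ 365   62   88   73 1892] [397.4022  97.482 ] [ 0.5652 -0.0415  0.012 ]
[246 111   9   9  61] [249.8852 114.8033] [ 0.4819 -0.0631  0.012 ]
0.014 [ 0.4829 -0.0635] yaw -81.21125958772825 2175 [(-60, np.float64(50.4)), (-50, np.float64(50.4)), (-40, np.float64(50.4)), (-30, np.float64(50.2)), (-20, np.float64(50.0)), (-10, np.float64(50.0)), (0, np.float64(49.9)), (10, np.float64(50.1))]
0.016 [ 0.4823 -0.0631] yaw -81.74477106692123 2175 [(-60, np.float64(50.3)), (-50, np.float64(50.4)), (-40, np.float64(50.3)), (-30, np.float64(50.2)), (-20, np.float64(50.1)), (-10, np.float64(50.0)), (0, np.float64(50.1)), (10, np.float64(49.8))]
```

Request:
move_arm --targets '[[[0, 0.0003, 0.0057, 0, -0.5], [0, 0.0003, 0.0057, 0, -0.5], [0, 0.0003, 0.0057, 0, -0.5], [0, 0, 0, 0, 0]]]'

```text
time: 8.57
tool_pos: [0.5029, -0.1255, 0.0794]
tool_rot: [0.0, 0.594, 0.804, 0.0]
contact_force: [0.7, 0.3, -1.5]
gripper_width: 0.269
grasp_force: 59.5
```

Request:
move_arm --targets '[[[0, 0.0003, 0.0057, 0, -0.5], [0, 0.0003, 0.0057, 0, -0.5], [0, 0, 0, 0, 0]]]'

```text
time: 8.82
tool_pos: [0.5091, -0.1229, 0.0794]
tool_rot: [0.0, 0.552, 0.834, 0.0]
contact_force: [-0.4, -0.4, -1.1]
gripper_width: 0.268
grasp_force: 59.5
```

```bash
python3 -c "
from look import look; look('c6.pkl')"
```

```text
[ 0.5089 -0.123   0.0793] 112.97106475894006 8.8667 [-0.6478 -0.3245 -2.5265]
[ 302   83   65   34 1217] [335.5842  98.6237] [ 0.5247 -0.0351  0.012 ]
[ 356  102   88   76 1776] [389.0833 135.9471] [ 0.5644 -0.0416  0.012 ]
[245 111   9   8  57] [248.9298 114.5263] [ 0.4819 -0.0631  0.012 ]
0.014 [ 0.4836 -0.063 ] yaw -77.27438916040364 1907 [(-60, np.float64(49.0)), (-50, np.float64(50.1)), (-40, np.float64(50.5)), (-30, np.float64(50.4)), (-20, np.float64(50.1)), (-10, np.float64(50.0)), (0, np.float64(49.9)), (10, np.float64(49.9))]
0.016 [ 0.483  -0.0627] yaw -77.73905744830178 1907 [(-60, np.float64(48.8)), (-50, np.float64(49.9)), (-40, np.float64(50.6)), (-30, np.float64(50.4)), (-20, np.float64(50.2)), (-10, np.float64(50.0)), (0, np.float64(49.9)), (10, np.float64(49.9))]
```

Request:
move_arm --targets '[[[0, 0.0003, 0.0057, 0, -0.5], [0, 0.0003, 0.0057, 0, -0.5], [0, 0.0003, 0.0057, 0, -0.5], [0, 0, 0, 0, 0]]]'

```text
time: 9.2
tool_pos: [0.518, -0.1179, 0.0793]
tool_rot: [0.0, 0.485, 0.875, 0.0]
contact_force: [0.0, 0.7, -2.4]
gripper_width: 0.267
grasp_force: 59.5
```

Request:
move_arm --targets '[[[0, 0.0003, 0.0057, 0, -0.5], [0, 0.0003, 0.0057, 0, -0.5], [0, 0.0003, 0.0057, 0, -0.5], [0, 0, 0, 0, 0]]]'

```text
time: 9.53
tool_pos: [0.526, -0.1116, 0.0793]
tool_rot: [0.0, 0.415, 0.91, 0.0]
contact_force: [-0.4, 0.0, -2.1]
gripper_width: 0.275
grasp_force: 59.5
```

Request:
move_arm --targets '[[[0, 0.0003, 0.0057, 0, -0.5], [0, 0.0003, 0.0057, 0, -0.5], [0, 0, 0, 0, 0], [0, 0, 0, 0, 0], [0, 0, 0, 0, 0]]]'

```text
time: 9.95
tool_pos: [0.5306, -0.107, 0.0792]
tool_rot: [-0.0, 0.367, 0.93, -0.0]
contact_force: [0.6, -0.3, -1.2]
gripper_width: 0.271
grasp_force: 59.5
```

```bash
python3 -c "
from look import *; look('c7.pkl')
f=pickle.load(open('c7.pkl','rb'))[2]
cv2.imwrite('pics/w7.png',cv2.resize(f[40:190,190:390,::-1],None,fx=4,fy=4,interpolation=cv2.INTER_CUBIC))"
```

```text
[ 0.5306 -0.107   0.0793] 136.9782886213765 10.0 [ 0.1341  0.2301 -2.5071]
[246 111   9   9  65] [249.6923 114.8154] [ 0.482  -0.0631  0.012 ]
[299 118  27  26 355] [309.7634 129.8479] [ 0.5129 -0.0428  0.012 ]
[321 129  42  25 617] [343.9384 140.081 ] [ 0.5317 -0.0316  0.012 ]
[ 333  157   77   76 1591] [363.1672 188.4393] [ 0.5644 -0.0415  0.012 ]
0.014 [0.5389 0.0559] yaw -173.8705806144955 3894 [(-150, np.float64(nan)), (-140, np.float64(53.1)), (-130, np.float64(50.8)), (-120, np.float64(48.1)), (-110, np.float64(47.3)), (-100, np.float64(48.3)), (-90, np.float64(51.2)), (-80, np.float64(56.4))]
0.016 [0.5383 0.0552] yaw -174.18975995073424 3894 [(-150, np.float64(nan)), (-140, np.float64(53.2)), (-130, np.float64(50.6)), (-120, np.float64(48.1)), (-110, np.float64(47.3)), (-100, np.float64(48.4)), (-90, np.float64(51.2)), (-80, np.float64(56.4))]
  return _methods._mean(a, axis=axis, dtype=dtype,
  ret = ret.dtype.type(ret / rcount)
```

View pics/w7.png

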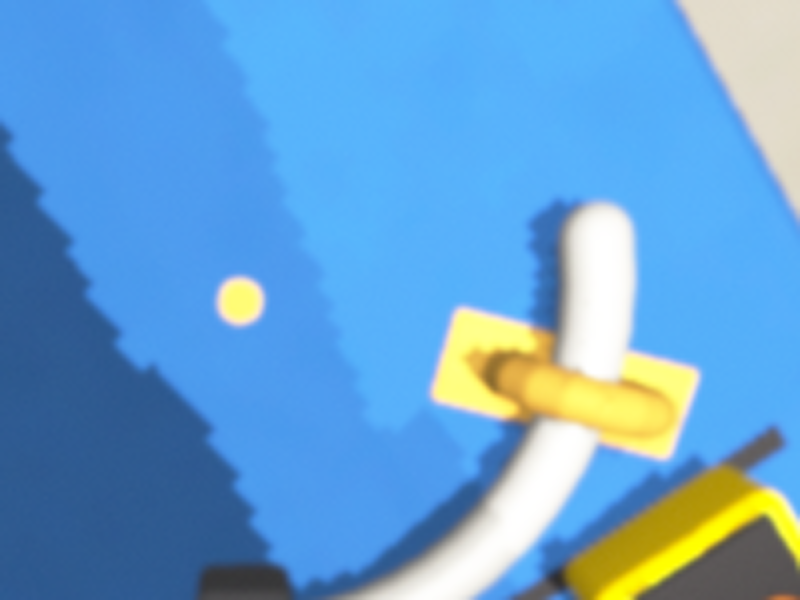

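The hook is through the eye: the tip's end is at (600,205) and the ring crosses the rod at (585,395), well centred. I'll swing on slowly, watching the force.

Request:
move_arm --targets '[[[0, 0.0003, 0.0057, 0, -0.5], [0, 0.0003, 0.0057, 0, -0.5], [0, 0, 0, 0, 0]]]'

```text
time: 10.25
tool_pos: [0.5352, -0.1013, 0.0793]
tool_rot: [0.0, 0.317, 0.949, 0.0]
contact_force: [0.5, -0.1, -1.6]
gripper_width: 0.268
grasp_force: 59.5
```

Request:
move_arm --targets '[[[0, 0.0003, 0.0057, 0, -0.5], [0, 0.0003, 0.0057, 0, -0.5], [0, 0, 0, 0, 0]]]'

```text
time: 10.5
tool_pos: [0.5388, -0.0955, 0.0793]
tool_rot: [-0.0, 0.267, 0.964, 0.0]
contact_force: [0.1, -0.7, -1.9]
gripper_width: 0.274
grasp_force: 59.5
```

Request:
move_arm --targets '[[[0, 0.0003, 0.0057, 0, -0.5], [0, 0, 0, 0, 0], [0, 0, 0, 0, 0]]]'

```text
time: 10.75
tool_pos: [0.5402, -0.0928, 0.0793]
tool_rot: [-0.0, 0.242, 0.97, -0.0]
contact_force: [0.7, 0.3, -0.7]
gripper_width: 0.271
grasp_force: 59.4
```

Request:
move_arm --targets '[[[0, 0.0003, 0.0057, 0, -0.5], [0, 0, 0, 0, 0], [0, 0, 0, 0, 0]]]'

```text
time: 11.0
tool_pos: [0.5417, -0.0897, 0.0793]
tool_rot: [-0.0, 0.217, 0.976, -0.0]
contact_force: [0.7, 0.2, -1.2]
gripper_width: 0.274
grasp_force: 59.4
```

Request:
move_arm --targets '[[[0, 0.0003, 0.0057, 0, -0.5], [0, 0, 0, 0, 0], [0, 0, 0, 0, 0]]]'

```text
time: 11.25
tool_pos: [0.543, -0.0866, 0.0792]
tool_rot: [-0.0, 0.191, 0.982, -0.0]
contact_force: [-0.3, -1.9, -1.1]
gripper_width: 0.269
grasp_force: 59.4
```

Request:
move_arm --targets '[[[0, 0.0003, 0.0057, 0, -0.5], [0, 0, 0, 0, 0], [0, 0, 0, 0, 0]]]'

```text
time: 11.5
tool_pos: [0.5437, -0.084, 0.0792]
tool_rot: [-0.0, 0.165, 0.986, -0.001]
contact_force: [-2.7, -3.5, -0.7]
gripper_width: 0.269
grasp_force: 59.7
```

Request:
move_arm --targets '[[[0, 0.0003, 0.0057, 0, -0.5], [0, 0, 0, 0, 0], [0, 0, 0, 0, 0]]]'

```text
time: 11.75
tool_pos: [0.5446, -0.0806, 0.0793]
tool_rot: [-0.001, 0.139, 0.99, -0.001]
contact_force: [-2.2, -4.0, -0.6]
gripper_width: 0.271
grasp_force: 59.8
```

Request:
move_arm --targets '[[[0, 0.0003, 0.0057, 0, -0.5], [0, 0, 0, 0, 0], [0, 0, 0, 0, 0]]]'

```text
time: 12.0
tool_pos: [0.5453, -0.0772, 0.0792]
tool_rot: [-0.001, 0.113, 0.994, -0.001]
contact_force: [-3.1, -4.5, -0.2]
gripper_width: 0.273
grasp_force: 59.9
```

Request:
move_arm --targets '[[[0, 0.0001, 0.0028, 0, -0.25], [0, 0, 0, 0, 0], [0, 0, 0, 0, 0]]]'

```text
time: 12.25
tool_pos: [0.5456, -0.0756, 0.0793]
tool_rot: [-0.001, 0.1, 0.995, -0.001]
contact_force: [-3.4, -4.0, 0.1]
gripper_width: 0.273
grasp_force: 59.9
```

```bash
python3 -c "
from look import *; look('c8.pkl'); s=state(); print(s['ft_torque'])
f=pickle.load(open('c8.pkl','rb'))[2]
cv2.imwrite('pics/w8.png',cv2.resize(f[60:240,190:390,::-1],None,fx=3.3,fy=3.3,interpolation=cv2.INTER_CUBIC))" 2>/dev/null
```

```text
[ 0.5456 -0.0756  0.0792] 168.4666249520437 12.3 [-4.0294 -4.2293  0.2629]
[283 147  25  27 293] [293.5461 158.7679] [ 0.5126 -0.0425  0.012 ]
[300 170  34  24 334] [315.7994 181.988 ] [ 0.5301 -0.0312  0.012 ]
[ 286  210   53   60 1034] [312.1683 226.4739] [ 0.5601 -0.0377  0.012 ]
0.014 [0.5035 0.0604] yaw -139.22219931714122 7742 [(-120, np.float64(47.2)), (-110, np.float64(45.2)), (-100, np.float64(44.6)), (-90, np.float64(45.3)), (-80, np.float64(47.5)), (-70, np.float64(51.7)), (-60, np.float64(56.8)), (-50, np.float64(54.7))]
0.016 [0.5032 0.0597] yaw -139.77181761176593 7742 [(-120, np.float64(47.4)), (-110, np.float64(45.3)), (-100, np.float64(44.7)), (-90, np.float64(45.4)), (-80, np.float64(47.6)), (-70, np.float64(51.9)), (-60, np.float64(56.7)), (-50, np.float64(54.5))]
[-0.9202  0.5848 -0.0388]
```

View pics/w8.png

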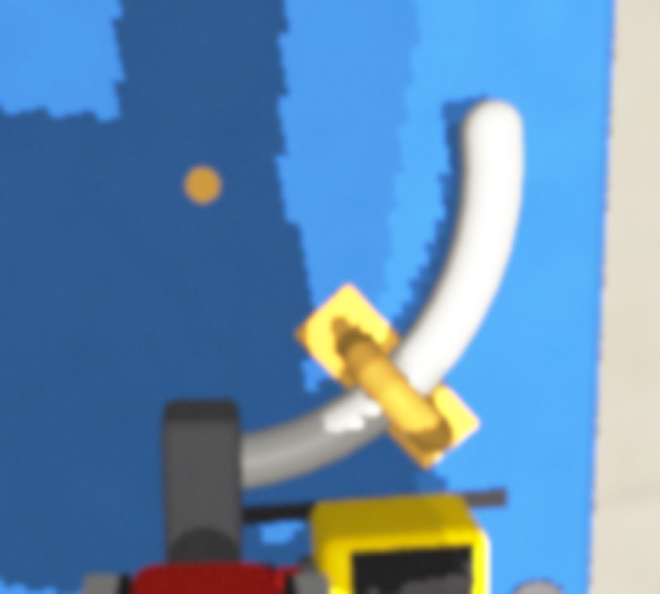

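Threading is centred: the ring at (390,388) has the rod through it and the tip's end is at (493,100). I'll push on in smaller steps.

Request:
move_arm --targets '[[[0, 0.0001, 0.0028, 0, -0.25], [0, 0, 0, 0, 0], [0, 0, 0, 0, 0]]]'

```text
time: 12.55
tool_pos: [0.546, -0.074, 0.0793]
tool_rot: [-0.001, 0.087, 0.996, -0.001]
contact_force: [-2.3, -4.2, -0.3]
gripper_width: 0.271
grasp_force: 59.9
```

Request:
move_arm --targets '[[[0, 0.0001, 0.0019, 0, -0.17], [0, 0, 0, 0, 0], [0, 0, 0, 0, 0]]]'

```text
time: 12.8
tool_pos: [0.5462, -0.0729, 0.0793]
tool_rot: [-0.001, 0.079, 0.997, -0.001]
contact_force: [-3.3, -4.7, -0.8]
gripper_width: 0.269
grasp_force: 59.8
```

Request:
move_arm --targets '[[[0, 0.0001, 0.0019, 0, -0.17], [0, 0, 0, 0, 0], [0, 0, 0, 0, 0]]]'

```text
time: 13.05
tool_pos: [0.5464, -0.0718, 0.0793]
tool_rot: [-0.0, 0.07, 0.998, -0.001]
contact_force: [-1.9, -4.6, -0.9]
gripper_width: 0.266
grasp_force: 59.7
```

Request:
move_arm --targets '[[[0, 0.0001, 0.0019, 0, -0.17], [0, 0, 0, 0, 0], [0, 0, 0, 0, 0]]]'

```text
time: 13.3
tool_pos: [0.5466, -0.0706, 0.0793]
tool_rot: [-0.0, 0.061, 0.998, -0.001]
contact_force: [-1.5, -5.2, -0.9]
gripper_width: 0.271
grasp_force: 59.6
```

Request:
move_arm --targets '[[[0, 0.0001, 0.0019, 0, -0.17], [0, 0, 0, 0, 0], [0, 0, 0, 0, 0]]]'

```text
time: 13.55
tool_pos: [0.5468, -0.0694, 0.0793]
tool_rot: [-0.0, 0.052, 0.999, -0.001]
contact_force: [-2.1, -4.5, -1.7]
gripper_width: 0.271
grasp_force: 59.6
```

Request:
move_arm --targets '[[[0, 0.0001, 0.0015, 0, -0.13], [0, 0, 0, 0, 0], [0, 0, 0, 0, 0]]]'

```text
time: 13.8
tool_pos: [0.547, -0.0688, 0.0794]
tool_rot: [0.0, 0.045, 0.999, -0.001]
contact_force: [-1.8, -6.5, -1.6]
gripper_width: 0.274
grasp_force: 59.6
```

Request:
move_arm --targets '[[[0, 0.0001, 0.001, 0, -0.09], [0, 0, 0, 0, 0], [0, 0, 0, 0, 0]]]'

```text
time: 14.05
tool_pos: [0.547, -0.0687, 0.0794]
tool_rot: [0.0, 0.04, 0.999, -0.002]
contact_force: [-1.9, -7.6, -2.6]
gripper_width: 0.272
grasp_force: 59.5
```

Request:
move_arm --targets '[[[0, 0, 0.001, 0, -0.05], [0, 0, 0, 0, 0], [0, 0, 0, 0, 0]]]'

```text
time: 14.3
tool_pos: [0.547, -0.0685, 0.0794]
tool_rot: [0.0, 0.038, 0.999, -0.002]
contact_force: [-1.7, -9.1, -2.8]
gripper_width: 0.272
grasp_force: 59.6
```

Request:
move_arm --targets '[[[0, 0, 0.0012, 0, 0], [0, 0, 0, 0, 0], [0, 0, 0, 0, 0]]]'

```text
time: 14.55
tool_pos: [0.5471, -0.0683, 0.0794]
tool_rot: [0.0, 0.038, 0.999, -0.003]
contact_force: [-1.6, -10.1, -2.0]
gripper_width: 0.267
grasp_force: 59.7
```

Request:
move_arm --targets '[[[0, 0, 0.001, 0, 0], [0, 0, 0, 0, 0], [0, 0, 0, 0, 0], [0, 0, 0, 0, 0]]]'

```text
time: 14.88
tool_pos: [0.5471, -0.068, 0.0795]
tool_rot: [0.0, 0.038, 0.999, -0.003]
contact_force: [-2.1, -11.6, -1.8]
gripper_width: 0.269
grasp_force: 59.8
```

Request:
move_arm --targets '[[[0, 0, 0.0008, 0, 0], [0, 0, 0, 0, 0], [0, 0, 0, 0, 0], [0, 0, 0, 0, 0], [0, 0, 0, 0, 0]]]'

```text
time: 15.3
tool_pos: [0.5471, -0.0678, 0.0795]
tool_rot: [0.0, 0.038, 0.999, -0.003]
contact_force: [-2.5, -12.9, -3.1]
gripper_width: 0.274
grasp_force: 59.8
```

Request:
move_arm --targets '[[[0, 0, 0, 0, 0], [0, 0, 0, 0, 0], [0, 0, 0, 0, 0], [0, 0, 0, 0, 0]]]'

```text
time: 15.63
tool_pos: [0.5471, -0.0678, 0.0795]
tool_rot: [0.0, 0.038, 0.999, -0.003]
contact_force: [-1.6, -11.8, -2.5]
gripper_width: 0.271
grasp_force: 59.8
```

Request:
move_arm --targets '[[[0, 0, -0.003, 0, 0], [0, 0, -0.002, 0, 0], [0, 0, 0, 0, 0], [0, 0, 0, 0, 0]]]'

```text
time: 15.97
tool_pos: [0.547, -0.069, 0.0794]
tool_rot: [0.0, 0.038, 0.999, -0.001]
contact_force: [-1.4, -6.2, -2.8]
gripper_width: 0.269
grasp_force: 59.8
```

Request:
move_arm --targets '[[[0, 0, -0.0015, 0, 0], [0, 0, 0, 0, 0], [0, 0, 0, 0, 0]]]'

```text
time: 16.22
tool_pos: [0.5469, -0.0693, 0.0793]
tool_rot: [0.0, 0.037, 0.999, -0.001]
contact_force: [0.2, -6.0, -3.3]
gripper_width: 0.271
grasp_force: 59.8
```

Request:
move_arm --targets '[[[0, 0, 0, 0.003, 0], [0, 0, 0, 0.002, 0], [0, 0, 0, 0, 0], [0, 0, 0, 0, 0]]]'

```text
time: 16.55
tool_pos: [0.5475, -0.0693, 0.0769]
tool_rot: [0.001, 0.037, 0.999, -0.001]
contact_force: [-0.0, -5.9, -1.3]
gripper_width: 0.273
grasp_force: 60.0
```

Request:
move_arm --targets '[[[0, 0, -0.0015, 0, 0], [0, 0, 0, 0, 0], [0, 0, 0, 0, 0]]]'

```text
time: 16.8
tool_pos: [0.5474, -0.0697, 0.0769]
tool_rot: [0.001, 0.037, 0.999, -0.0]
contact_force: [0.6, -4.1, -0.7]
gripper_width: 0.272
grasp_force: 60.0
```

Request:
move_arm --targets '[[[0, 0, 0, 0.0015, 0], [0, 0, 0, 0, 0], [0, 0, 0, 0, 0]]]'

```text
time: 17.05
tool_pos: [0.5475, -0.0697, 0.0762]
tool_rot: [0.001, 0.037, 0.999, -0.0]
contact_force: [1.3, -5.1, 3.0]
gripper_width: 0.278
grasp_force: 60.4
```

Request:
move_arm --targets '[[[0, 0, 0, 0.0012, 0], [0, 0, 0, 0, 0], [0, 0, 0, 0, 0]]]'

```text
time: 17.3
tool_pos: [0.5477, -0.0697, 0.0761]
tool_rot: [0.001, 0.037, 0.999, -0.0]
contact_force: [-0.4, -4.3, 6.7]
gripper_width: 0.273
grasp_force: 61.0
```

Request:
move_arm --targets '[[[0, 0, -0.0015, 0, 0], [0, 0, 0, 0, 0], [32, 0, 0, 0, 0], [40, 0, 0, 0, 0], [55, 0, 0, 0, 0]]]'

```text
time: 17.72
tool_pos: [0.546, -0.0696, 0.0738]
tool_rot: [-0.001, 0.037, 0.999, 0.001]
contact_force: [-0.2, -0.1, -0.6]
gripper_width: 0.528
grasp_force: 0.0
```

Request:
move_arm --targets '[[[60, 0, 0, 0, 0], [60, 0, 0, 0, 0], [60, 0, 0, 0, 0]]]'

```text
time: 17.97
tool_pos: [0.5464, -0.0701, 0.0743]
tool_rot: [-0.0, 0.037, 0.999, 0.0]
contact_force: [-0.3, -0.7, -0.7]
gripper_width: 0.6
grasp_force: 0.0
```

```bash
python3 -c "
from h import *
s=state(); print(s['contact_force'],s['gripper_width'],s['tool_pos'])
f=grab_frame('wrist')
cv2.imwrite('pics/w9.png',cv2.resize(f[60:330,130:400,::-1],None,fx=2.2,fy=2.2,interpolation=cv2.INTER_CUBIC))"
```

```text
[-0.27968929 -0.70323158 -0.70719664] 0.6004733340884917 [ 0.54644372 -0.07013215  0.0743287 ]
```

View pics/w9.png

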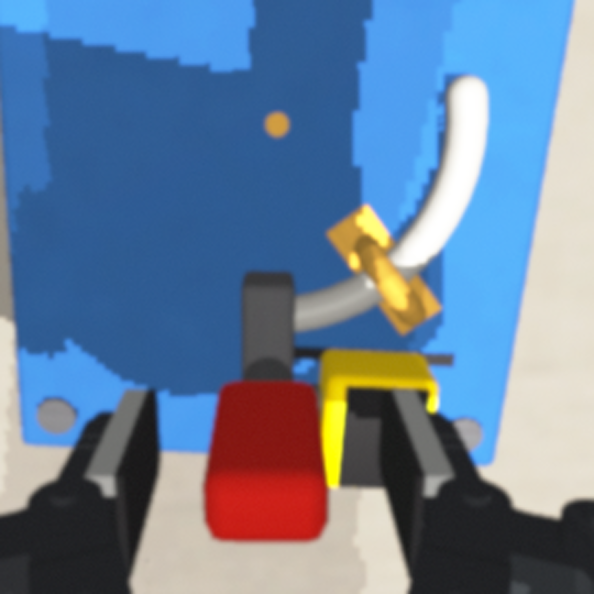

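The pin lies threaded and flat on the plate, its foot close against the switch at (290,355). Both fingers are clear of the handle. I'll retract upwards.

Request:
move_arm --targets '[[[60, 0, 0, -0.02, 0], [60, 0, 0, -0.05, 0], [60, 0, 0, -0.06, 0], [60, 0, 0, -0.06, 0], [60, 0, 0, 0, 0]]]'

```text
time: 18.43
tool_pos: [0.5513, -0.0715, 0.199]
tool_rot: [0.008, 0.037, 0.999, -0.002]
contact_force: [1.1, -0.5, 1.4]
gripper_width: 0.6
grasp_force: 0.0
```

Request:
move_arm --targets '[[[60, 0, 0, 0, 0], [60, 0, 0, 0, 0], [60, 0, 0, 0, 0]]]'

```text
time: 18.68
tool_pos: [0.5458, -0.0701, 0.1872]
tool_rot: [-0.001, 0.037, 0.999, 0.0]
contact_force: [-0.4, 0.2, -0.8]
gripper_width: 0.597
grasp_force: 0.0
```

```bash
python3 -c "
from h import *
f=grab_frame('wrist')
cv2.imwrite('pics/w10.png',cv2.resize(f[:,:,::-1],(800,600),interpolation=cv2.INTER_CUBIC))"
```

```text
(no output)
```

View pics/w10.png

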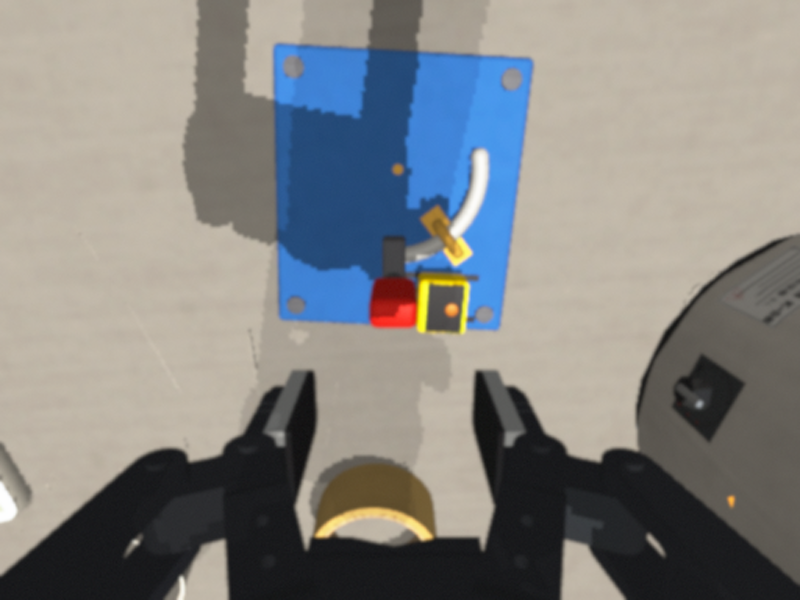

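The final view shows the pin at rest and home, with its tip at (481,152), the handle at (394,302) against the switch, and nothing touching the robot. I'm handing in.

```bash
python3 -c "
from plant import job; print(job.job_done())"
```

```text
the job is handed in; nothing more can be done
None
```

I handed the job in: the hook is through the eye, the foot pressed the plunger to its stop and held there at about 12 N for over half a second, and the pin is released flat on the plate with the bystanders untouched. The judge returned no verdict.

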